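# Line up a can-opener base with a tapered pin and drop in its bolt

### The job

The cast base of the can opener is held to its stand by one finger-tight bolt and has swung out of line with the stand's holes. Ease the tapered pin by feel, never forcing it, down through the flange hole diagonally opposite that bolt until its collar sits on the flange, so that it draws the base into line; then put the loose bolt gently and fully home, upright, in the flange hole nearest the pin. Leave the pin in place and leave the other things on the table where they are.

Things in the scene. Friction and masses are not known exactly. Their poses are not given: they have to be found in the camera images.
- stand: Fixed steel stand on four legs, 200 (x) x 240 (y) x 80 mm high; sheet top 8 mm thick, 72 mm of free space beneath. Origin on the table under its centre. Its top has 14.5 mm holes in the same pattern as the base's flange, hidden under it; their places are not measured. At the start the base is swung either way, so that they miss the flange's holes by anything up to 9 mm at the pin hole.
- base: Cast base of a can opener on the stand: flange 120 (x) x 160 (y) x 10 mm, top 90 mm above the table; square socket 44 mm wide, 55 mm high on it. Origin at the flange's underside on the axis of the fitted bolt (head 26 wide, 13 high); flange middle at (-46, -66), socket at (-46, -46) mm. Swings only flat about that bolt, stiffly: about 5 N sideways at the pin hole moves it; stays where left.
- pin_hole (a point): Centre of the mouth, on the flange's top, of the 14.5 mm hole diagonally opposite the fitted bolt (161 mm from it); the flange is 10 mm thick here. The pin goes here. Axes as those of the base.
- bolt_hole (a point): Centre of the mouth, on the flange's top, of the 14.5 mm hole nearest the pin hole (92 mm from it, 132 mm from the fitted bolt). The loose bolt goes here. Axes as those of the base.
- rack: Fixed white drilled plastic block, 150 (x) x 60 (y) x 78 mm high, with two 16 mm holes 45 mm either side of its middle along x; the pin hangs in one by its collar and the bolt in the other by its flange, in either order. Origin on the table under its centre.
- pin: Round steel line-up pin, 140 mm long, 170 g, upright in the rack, point down. From the point: taper 9 to 13.2 mm diameter over 45 mm, straight 13.2 mm to 70 mm, collar 22 mm diameter to 76 mm, plain 16 mm round grip to 140 mm. Origin at the point, z up along it. Drawing the base over takes under 20 N of push; 60 N on base or stand, from pin or bolt, marks the metal and is too much.
- pin_collar (a point): Point on the pin's axis at the underside of its collar, 70 mm above the point. It meets the flange's top when the pin is home.
- bolt: Steel M12 hex flange bolt, 75 g, standing head up in the rack: 12 mm shank 45 mm long with a chamfered end, flange 26 mm diameter and 3 mm thick, then a hexagon 18 mm across flats and 10 mm high (58 mm in all). Flats face 30, 90, 150.. degrees from its x axis. Origin at the shank's end, z up along the bolt.
- bolt_flange (a point): Point on the bolt's axis at the underside of its flange, 45 mm above the shank's end. It meets the base's flange top when the bolt is home.
- can: Bystander: food can 74 mm in diameter, 110 mm high, standing. Origin under its centre.
- wrench: Bystander: wrench 200 mm long, lying on the table.
- bar: Bystander: the can opener's long steel bar, 360 mm, with its crank, lying on the table. Origin under the bar's middle, bar along y.
- shaker: Bystander: steel shaker 70 mm in diameter, 104 mm high, standing. Origin under its centre.

How it is judged:
On the way, in this order (a step that is already met when the one before it is completed fails the run):
1. the pin is home in the flange hole opposite the fitted bolt: collar within 2 mm of the flange, upright (z of pin_collar in the frame of pin_hole below 0.002 m and horizontal distance between pin_collar and pin_hole below 0.003 m and angle between pin's own z axis and vertical below 0.08 rad), for 0.2 s.
2. the bolt is home in the flange hole nearest the pin: its flange within 3 mm of the base's flange, upright (z of bolt_flange in the frame of bolt_hole below 0.003 m and horizontal distance between bolt_flange and bolt_hole below 0.003 m and angle between bolt's own z axis and vertical below 0.1 rad), for 0.2 s.
At the end, for the whole second after the job is handed in: Pin and bolt both released and at rest: pin collar within 2 mm of the flange top at the hole opposite the fitted bolt, bolt flange within 3 mm of the flange top at the hole nearest the pin, each within 3 mm of its hole's centre and upright (pin 0.08, bolt 0.1 rad) (all of step 1 and all of step 2 and linear speed of each of pin, bolt below 0.02 m/s); the robot touches nothing.
It fails at once if the pin presses or pries on the base or the stand with more than 60 N (contact force between pin and stand above 60 N).
It fails at once if the bolt presses on the base or the stand with more than 60 N (contact force between bolt and stand above 60 N).
It fails at once if a bystander (can, wrench, bar or shaker) is moved by more than 30 mm (distance of any of can, wrench, bar, shaker from where it was at the start of the episode above 0.03 m).
It also fails if it takes over 72 s, if anything falls off the work surface, if the arm or the gripper's body presses on something with over 40 N, if the wrist force passes 120 N, or if a joint passes its speed limit or range.

### The arm

A 7-joint arm with a two-finger parallel gripper is mounted at the origin on the work surface. World frame = base frame: x ahead of the robot, y to its left, z up, the work surface at z = 0. Lengths are in m, angles in rad, forces in N, time in s.
With the tool pointing down it reaches from about 0.35 to 0.9 m from the base axis. Payload 8.1 kg.
Tool frame: the origin (TCP) lies on the centre line of the jaws, within the pads' length; the fingertips stand 22 mm ahead of it and the grasp point (between the pads) lies 3 mm ahead of it; z points along the fingers, y is the direction in which the jaws open and shut (so a half turn about z gives the same grasp; the last joint's range is limited). The gripper opens to 92 mm and grips with 3 to 60 N. Pads are 19 mm wide; open, the fingers measure 130 mm over their backs; the gripper's body (75 mm by 190 mm) begins 47 mm behind the grasp point.
Start: joints at [1.188, 0.434, 0.025, 1.573, -0.012, 1.134, -0.075], TCP at [0.173, -0.601, 0.249] pointing down, gripper open.
Joint ranges: [-2.62, 2.62], [-0.44, 2.09], [-1.27, 1.32], [0.08, 2.57], [-1.32, 4.46], [0.12, 2], [-2.74, 2.74]. Speed limits (rad/s): [2.22, 2.22, 3.01, 3.01, 3.14, 3.14, 3.14].

### API

Orientations are given as a rotation vector (axis times angle).
In Python, from cell import arm gives the robot as it stands.
- The arm moves only by the shell command python3 -m pendant 'ROWS' [FORCE]. ROWS is JSON, a list that holds one entry, the list of rows, each a list of 7 numbers: the shift along the tool's x, y, z in units of 0.04 m (1.0 is 0.04 m), then the turn, a rotation vector about the tool's x, y, z in units of 0.08 rad (1.0 is 0.08 rad), then the closure, from 0 (fully open) to 1 (shut). In form: [[[tx, ty, tz, ax, ay, az, fingers], ...]]. A call has 1 to 20 rows; each row shifts and turns the commanded pose from where the row before left it, along the tool's axes as they then stand; what a row does not reach is not made up. A row lasts 1/12 s, in which the tool goes at most 41.7 mm and 7.16 degrees, less where a joint would pass 70% of its speed; a pose out of reach is approached as far as the arm can. A call with a number of a shift or a turn outside -1 to 1 is refused whole. A call with a gripper value outside its range is refused whole. The fingers move at their own pace and stop on an object; FORCE is the grip in N (left out, the last holds). Time passes only in rows, so rows that do not move let the fingers close. It gives the time, the measured TCP pose, the force and the opening at its end, in the units of the state.
- arm.observe(): the state, without advancing time (a new reading comes with each control period).
- arm.get_image(name): name is "side" or "top"; returns a dict with "img" (384x512x3 uint8, red, green, blue), "z_map" (384x512 float32, m along the optical axis (not along the pixel's ray), 0 where there is no reading), "K" (3x3 intrinsics, pixels), "R" (3x3) and "t" (3): a world point X has camera coordinates R X + t. Camera axes: x right, y down, z forward; pixel columns grow to the right and rows downward; lengths in m; the calibration is good to about 2 mm. A picture is of the moment at which its call begins.
- arm.sign_off(): hands the job in, once; it reports no verdict.
The state is a dict: "clock": time; "joints": joint angles; "dq": joint speeds; "joint_efforts": joint torques, N m; "position": TCP position; "ee_rot": TCP orientation; "force": force on the tool from outside, world axes, zero at the start; "ft_torque": the same for the moment, N m; "width": opening from 0.0 (shut) to 1.0 (fully open).
Only numpy, scipy, OpenCV 4.12 (cv2) and the standard library are available. Lean on these libraries where they do the work, as an engineer would, in place of code of your own. Each camera call takes 0.05 s, during which the arm holds its last target.

## Working session

There is one attempt and no reset: what is moved stays moved. The work goes in short steps, Python scripts to look and compute and a shell command to move; the robot and the scene stay as the last step left them, time stands still between calls to the robot, and variables do not carry over. Pictures are saved under pics/ and viewed, and the job is handed in when it is done.

```bash
ls; mkdir -p pics
python3 - <<'E'
from cell import arm
import cv2,numpy as np
print(arm.observe())
for n in ("top","side"):
    d=arm.get_image(n); cv2.imwrite(f"pics/{n}0.png",d["img"][:,:,::-1]); np.savez(f"{n}0.npz",**d)
    print(n,d["K"],d["R"],d["t"])
E
```

```text
pics
{'clock': 0.0, 'joints': array([ 1.18840756,  0.43521004,  0.02497875,  1.57406563, -0.01163395,
        1.1339645 , -0.07509537]), 'dq': array([ 0.00080068, -0.00028323, -0.00063203,  0.00116907, -0.00070422,
       -0.00065159,  0.00066464]), 'joint_efforts': array([-3.36388496e-05, -6.67857170e+01,  9.85292494e-01, -3.14460218e+01,
       -6.04825420e-02,  4.31203446e-02,  1.81557480e-04]), 'position': array([ 0.17242817, -0.60027568,  0.2479652 ]), 'ee_rot': array([-3.10946588e+00, -4.37722954e-01,  4.97141475e-04]), 'force': array([0.06842192, 0.06126351, 0.16864145]), 'ft_torque': array([-0.03214508, -0.01944564, -0.01105622]), 'width': 1.000671459908405}
top [[400.04236923   0.         259.24757522]
 [  0.         400.04236923 193.33993069]
 [  0.           0.           1.        ]] [[-0.00551228 -0.99984427  0.01676433]
 [-0.99584045  0.00396395 -0.09102798]
 [ 0.09094735 -0.01719637 -0.99570722]] [-0.0180438   0.62062823  1.50095885]
side [[476.95628309   0.         261.18093855]
 [  0.         476.95628309 191.68598825]
 [  0.           0.           1.        ]] [[-0.81731506 -0.57617281  0.00458144]
 [-0.45303393  0.63768588 -0.62299036]
 [ 0.35602859 -0.51125495 -0.7822161 ]] [0.51953058 0.33667209 1.20214572]
```

View pics/top0.png

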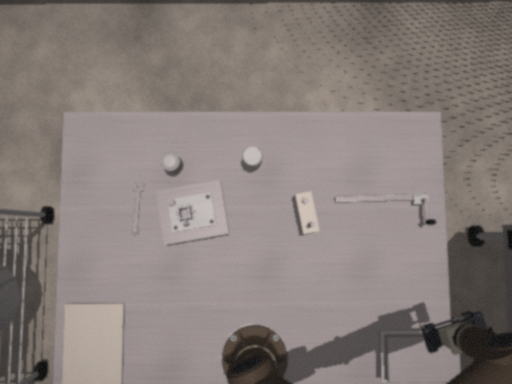

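View pics/side0.png

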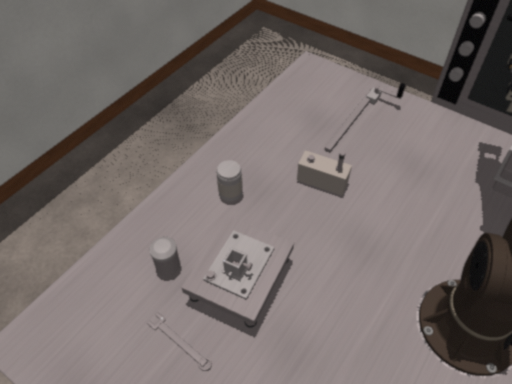

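Run:
```python
import cv2,numpy as np
t=np.load("top0.npz")["img"][:,:,::-1]; s=np.load("side0.npz")["img"][:,:,::-1]
def up(a,r,c,k): 
    x=cv2.resize(np.ascontiguousarray(a[r[0]:r[1],c[0]:c[1]]),None,fx=k,fy=k,interpolation=cv2.INTER_NEAREST)
    for i in range(0,r[1]-r[0],10): cv2.putText(x,str(r[0]+i),(0,i*k+8),0,.35,(0,0,255),1)
    for i in range(0,c[1]-c[0],10): cv2.putText(x,str(c[0]+i),(i*k,10),0,.35,(255,0,0),1)
    return x
cv2.imwrite("pics/ts.png",up(t,(175,250),(150,235),8)); cv2.imwrite("pics/tr.png",up(t,(185,240),(285,330),10))
cv2.imwrite("pics/ss.png",up(s,(225,325),(180,300),6)); cv2.imwrite("pics/sr.png",up(s,(145,200),(290,360),10))
```

```text
(no output)
```

View pics/ts.png

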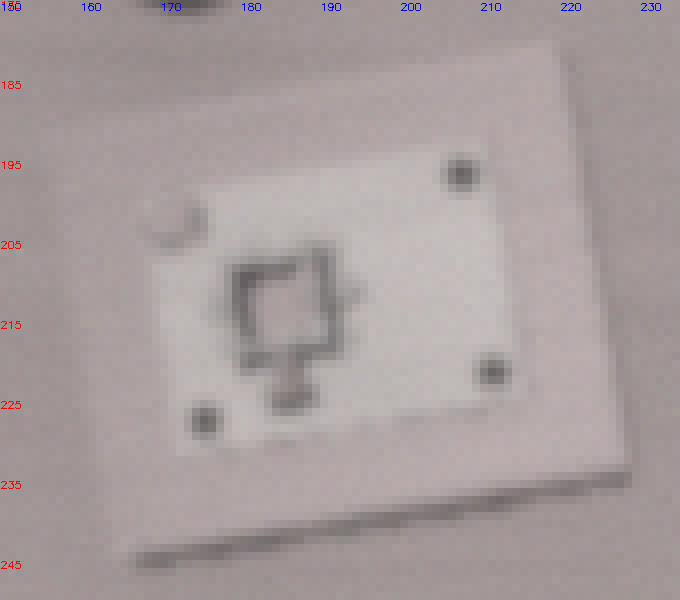

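View pics/tr.png

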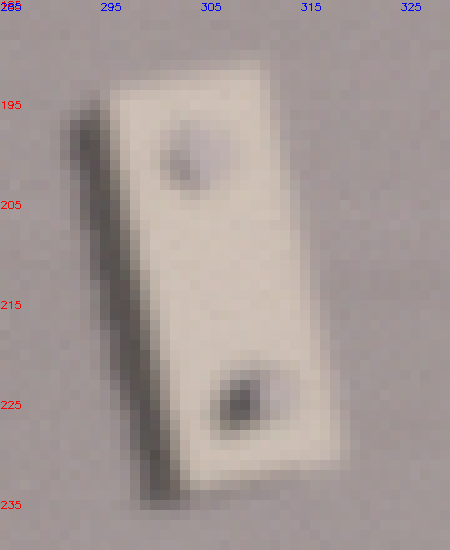

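View pics/ss.png

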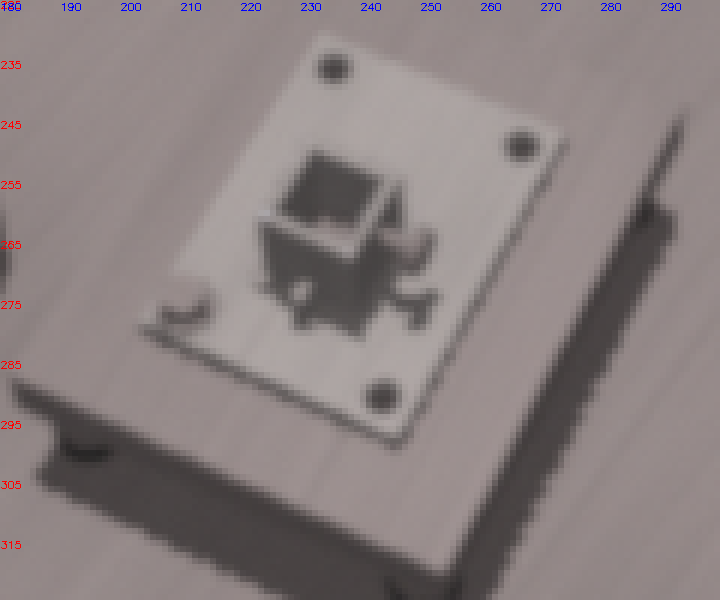

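View pics/sr.png

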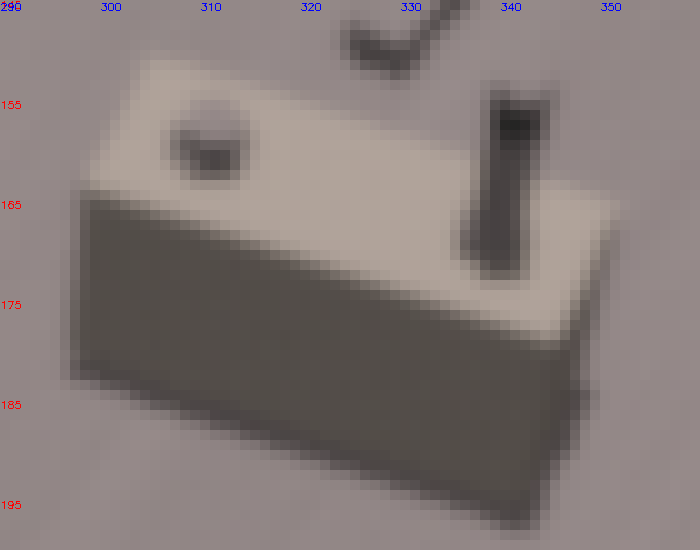

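```bash
cat > h.py <<'E'
import numpy as np,cv2
from scipy.spatial.transform import Rotation as Ro
def ray(d,u,v,z):
    K,R,t=d["K"],d["R"],d["t"]; c=-R.T@t
    w=R.T@np.linalg.inv(K)@np.array([u,v,1.]); return c+w*(z-c[2])/w[2]
def proj(d,X):
    p=d["K"]@(d["R"]@np.asarray(X,float)+d["t"]); return p[:2]/p[2]
def dark(d,u,v,r=5):
    g=d["img"].astype(float).sum(2)/3; u0,v0=int(round(u)),int(round(v))
    P=g[v0-r:v0+r+1,u0-r:u0+r+1]; bg=np.median(P); w=np.clip(bg-P-8,0,None)
    yy,xx=np.mgrid[v0-r:v0+r+1,u0-r:u0+r+1]
    return (w*xx).sum()/w.sum(),(w*yy).sum()/w.sum()
E
python3 - <<'E'
from h import *
t=dict(np.load("top0.npz"));s=dict(np.load("side0.npz"))
T={};
for n,ut,us in (("pin",(211,221),(242,290)),("bolt",(207,196),(234,236))):
    pass
# correspondences by predicted projection
for n,ut in (("A206,196",(206.5,196.5)),("B210,221",(210.5,221)),("C174,227",(174.5,227))):
    c=dark(t,*ut,r=3); X=ray(t,*c,.09); p=proj(s,X); cs=dark(s,*p,r=4); Y=ray(s,*cs,.09)
    print(n,np.round(c,2),X.round(4),'side pred',p.round(1),np.round(cs,2),Y.round(4)); T[n]=(X+Y)/2
L=list(T.values()); print([np.linalg.norm(a-b).round(4) for a,b in ((L[0],L[1]),(L[1],L[2]),(L[0],L[2]))])
# rack
for nm,d,roi in (("top",t,(185,240,285,330)),("side",s,(145,200,290,360))):
    hsv=d["img"].astype(int); m=((hsv[:,:,0]-hsv[:,:,2]>12)&(hsv.sum(2)>430)).astype(np.uint8); k=np.zeros_like(m);a,b,c,e=roi;k[a:b,c:e]=m[a:b,c:e]
    cs,_=cv2.findContours(k,cv2.RETR_EXTERNAL,cv2.CHAIN_APPROX_NONE);q=max(cs,key=cv2.contourArea)[:,0]
    W=np.array([ray(d,u,v,.078)[:2] for u,v in q]); r=cv2.minAreaRect((W*1000).astype(np.float32)); print(nm,r,len(q)); print(hsv[210,300] if nm=="top" else hsv[160,325])
E
```

```text
A206,196 [207.31 196.29] [0.6048 0.1702 0.09  ] side pred [233.8 235.3] [235.18 235.98] [0.6004 0.1698 0.09  ]
B210,221 [211.26 221.08] [0.5143 0.1552 0.09  ] side pred [265.1 248.3] [266.53 248.97] [0.5101 0.1548 0.09  ]
C174,227 [175.2  227.24] [0.4926 0.2857 0.09  ] side pred [241.8 290.1] [243.24 290.78] [0.4886 0.285  0.09  ]
[np.float64(0.0917), np.float64(0.1321), np.float64(0.1608)]
top ((552.7050170898438, -212.7190704345703), (183.88771057128906, 98.94751739501953), 12.3605318069458) 202
[202 190 180]
side ((543.6129760742188, -200.56884765625), (154.84823608398438, 63.49253845214844), 10.795341491699219) 139
[175 162 153]
```

Run:
```python
from h import *
t=dict(np.load("top0.npz"));s=dict(np.load("side0.npz"))
print(t["img"][212,[290,296,300,306,312,318,322]])
for nm,d,roi,th in (("top",t,(188,236,290,322),16),("side",s,(145,200,290,360),16)):
    h=d["img"].astype(int); m=((h[:,:,0]-h[:,:,2]>th)&(h.sum(2)>430)).astype(np.uint8); k=np.zeros_like(m);a,b,c,e=roi;k[a:b,c:e]=m[a:b,c:e]
    k=cv2.morphologyEx(k,cv2.MORPH_OPEN,np.ones((3,3),np.uint8))
    cs,_=cv2.findContours(k,cv2.RETR_EXTERNAL,cv2.CHAIN_APPROX_NONE);q=max(cs,key=cv2.contourArea)[:,0]
    W=np.array([ray(d,u,v,.078)[:2] for u,v in q]); r=cv2.minAreaRect((W*1000).astype(np.float32)); print(nm,r,len(q))
    z=d["z_map"]; 
    R,tt,K=d["R"],d["t"],d["K"]
    def pts(mask):
        v,u=np.nonzero(mask); Z=z[v,u]; ok=Z>0; u,v,Z=u[ok],v[ok],Z[ok]
        return (np.stack([(u-K[0,2])/K[0,0]*Z,(v-K[1,2])/K[1,1]*Z,Z],1)-tt)@R
    P=pts(k); print("rack top depth z med",np.median(P,0),P.std(0))
    # everything above the rack top near it
    box=np.zeros_like(m);box[a-15:b+5,c-10:e+15]=1; P=pts(box)
    for lo,hi in((.083,.1),(.1,.135),(.135,.16)):
        Q=P[(P[:,2]>lo)&(P[:,2]<hi)]; print(lo,hi,len(Q),Q.mean(0).round(4) if len(Q) else'',Q.min(0).round(4),Q.max(0).round(4)) if len(Q) else print(lo,0)
```

```text
[[157 146 146]
 [ 87  82  79]
 [193 183 173]
 [204 190 180]
 [205 191 182]
 [161 149 148]
 [158 145 147]]
top ((546.55419921875, -196.31930541992188), (153.04669189453125, 62.78046417236328), 10.774316787719727) 106
rack top depth z med [ 0.5463502  -0.19622791  0.07806991] [0.0430105  0.01989024 0.01548031]
0.083 0.1 62 [ 0.5624 -0.1911  0.0865] [ 0.4728 -0.2348  0.083 ] [ 0.616  -0.1555  0.0973]
0.1 0.135 4 [ 0.4996 -0.1981  0.1167] [ 0.4943 -0.2005  0.1114] [ 0.5051 -0.1962  0.1236]
0.135 0.16 20 [ 0.5006 -0.2037  0.1456] [ 0.4939 -0.2112  0.136 ] [ 0.5081 -0.1973  0.15  ]
side ((543.4078369140625, -198.30271911621094), (149.26266479492188, 59.029014587402344), 10.768649101257324) 161
rack top depth z med [ 0.54420572 -0.19551724  0.07881673] [0.04284762 0.01972811 0.00881351]
0.083 0.1 95 [ 0.5432 -0.1915  0.0881] [ 0.4655 -0.2232  0.083 ] [ 0.61   -0.1572  0.0996]
0.1 0.135 42 [ 0.495  -0.2002  0.1187] [ 0.489  -0.2068  0.1011] [ 0.5029 -0.1955  0.1349]
0.135 0.16 32 [ 0.4961 -0.2025  0.1458] [ 0.489  -0.2156  0.1354] [ 0.5035 -0.1947  0.1521]
```

```bash
cat >> h.py <<'E'
def go(xyz,yaw=None,yaxis=None):
    """print total shift (tool axes now, units) and turn (units) to reach xyz w/ tool down, tool x at yaw(deg)"""
    from cell import arm
    o=arm.observe(); Rc=Ro.from_rotvec(o["ee_rot"]).as_matrix(); p=o["position"]
    print("t",o["clock"],"p",p.round(4),"w",round(o["width"],3),"F",o["force"].round(1),"T",o["ft_torque"].round(2))
    yw=np.degrees(np.arctan2(Rc[1,0],Rc[0,0])); print("yaw",yw.round(2),"tilt z",Rc[:,2].round(4))
    print("shift units",(Rc.T@(np.array(xyz)-p)/.04).round(3))
    if yaw is not None:
        a=np.radians(yaw); Rt=np.array([[np.cos(a),np.sin(a),0],[np.sin(a),-np.cos(a),0],[0,0,-1.]])
        print("turn units",(Ro.from_matrix(Rc.T@Rt).as_rotvec()/.08).round(3),"shift in target axes",(Rt.T@(np.array(xyz)-p)/.04).round(3))
E
python3 -c "
from h import *
go([.4995,-.204,.249],10);go([.4995,-.204,.249],-170)"
```

```text
t 0.1 p [ 0.1724 -0.6003  0.248 ] w 1.0 F [-0.  -0.2  0.1] T [ 0.01 -0.04 -0.05]
yaw 16.03 tilt z [-5.0e-04  1.3e-03 -1.0e+00]
shift units [10.594 -7.265 -0.015]
turn units [-0.017  0.002  1.315] shift in target axes [ 9.773 -8.337 -0.024]
t 0.1 p [ 0.1724 -0.6003  0.248 ] w 1.0 F [-0.  -0.2  0.1] T [ 0.01 -0.04 -0.05]
yaw 16.03 tilt z [-5.0e-04  1.3e-03 -1.0e+00]
shift units [10.594 -7.265 -0.015]
turn units [-4.0000e-03 -2.6000e-02 -3.7955e+01] shift in target axes [-9.773  8.337 -0.024]
```

```bash
python3 -m pendant '[[[0.2,-0.2,0,0,0,0.65,0],[0.5,-0.4,0,0,0,0.65,0],[0.7,-0.6,0,0,0,0,0],[0.7,-0.6,0,0,0,0,0],[0.7,-0.6,0,0,0,0,0],[0.7,-0.6,0,0,0,0,0],[0.7,-0.6,0,0,0,0,0],[0.7,-0.6,0,0,0,0,0],[0.7,-0.6,0,0,0,0,0],[0.7,-0.6,0,0,0,0,0],[0.7,-0.6,0,0,0,0,0],[0.7,-0.6,0,0,0,0,0],[0.7,-0.6,0,0,0,0,0],[0.7,-0.6,0,0,0,0,0],[0.5,-0.4,0,0,0,0,0],[0.2,-0.2,0,0,0,0,0],[0,0,0,0,0,0,0],[0,0,0,0,0,0,0]]]' 50; python3 -c "
from h import *
go([.4995,-.204,.128],10)"
```

```text
clock: 1.6
position: [0.4972, -0.2004, 0.2483]
ee_rot: [3.129, 0.276, -0.002]
force: [-0.8, 0.1, -0.5]
width: 0.999
t 1.6 p [ 0.4972 -0.2004  0.2483] w 0.999 F [-0.8  0.1 -0.5] T [-0.02  0.06  0.04]
yaw 10.09 tilt z [-1.2e-03 -3.0e-04 -1.0e+00]
shift units [0.045 0.099 3.009]
turn units [0.002 0.015 0.02 ] shift in target axes [0.041 0.1   3.009]
```

```bash
python3 -m pendant '[[[0.04,0.1,0.5,0,0,0,0],[0,0,0.8,0,0,0,0],[0,0,0.8,0,0,0,0],[0,0,0.6,0,0,0,0],[0,0,0.3,0,0,0,0],[0,0,0,0,0,0,0],[0,0,0,0,0,0,0]]]'
python3 - <<'E'
from h import *
from cell import arm
go([.4995,-.204,.128],10)
for n,r in(("top",(170,250,270,345)),("side",(100,200,280,390))):
    d=arm.get_image(n);a,b,c,e=r;cv2.imwrite(f"pics/{n}1.png",cv2.resize(d["img"][a:b,c:e,::-1],None,fx=6,fy=6,interpolation=1))
E
```

```text
clock: 2.18
position: [0.4987, -0.2053, 0.1285]
ee_rot: [3.13, 0.272, -0.003]
force: [-0.2, 0.3, 0.2]
width: 1.001
t 2.1833 p [ 0.4987 -0.2053  0.1285] w 1.001 F [-0.2  0.3  0.2] T [ 0.03  0.01 -0.04]
yaw 9.92 tilt z [-1.8e-03 -4.0e-04 -1.0e+00]
shift units [ 0.026 -0.029  0.013]
turn units [ 0.001  0.023 -0.018] shift in target axes [ 0.026 -0.029  0.013]
```

View pics/side1.png

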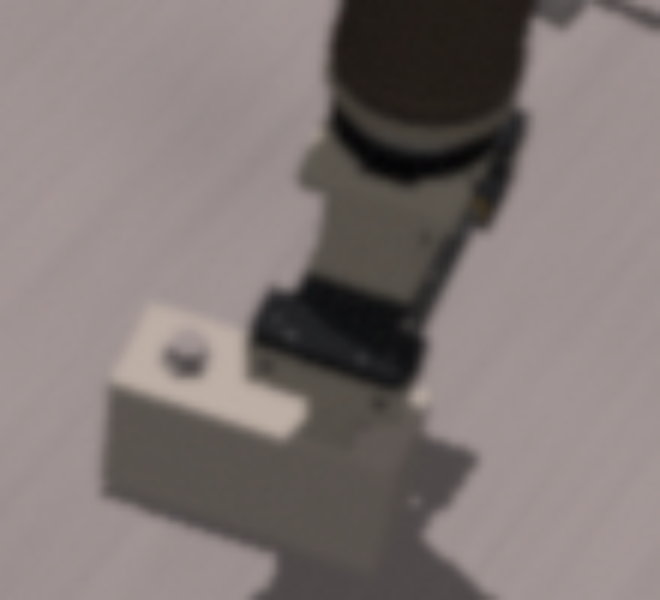

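View pics/top1.png

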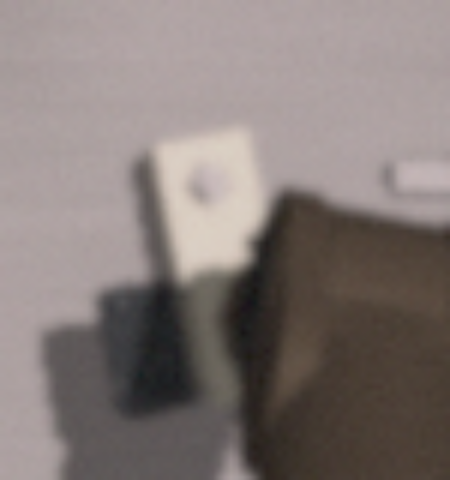

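The gripper straddles the pin's end of the rack, around (345,165) in the full side view. The bolt is clear at about (311,158). Closing now.

```bash
python3 -m pendant '[[[0,0,0,0,0,0,0.5],[0,0,0,0,0,0,1],[0,0,0,0,0,0,1],[0,0,0,0,0,0,1],[0,0,0,0,0,0,1],[0,0,0,0,0,0,1],[0,0,0,0,0,0,1],[0,0,0,0,0,0,1],[0,0,0,0,0,0,1],[0,0,0,0,0,0,1]]]' 50;  python3 -c "
from h import *
go([.512,.155,.128],10)"
```

```text
clock: 3.12
position: [0.5, -0.2035, 0.1287]
ee_rot: [3.129, 0.276, -0.0]
force: [0.5, -0.5, 0.0]
width: 0.321
t 3.1167 p [ 0.5    -0.2035  0.1287] w 0.321 F [ 0.5 -0.5  0. ] T [ 0.01  0.05 -0.03]
yaw 10.07 tilt z [-1.e-04 -0.e+00 -1.e+00]
shift units [ 1.861 -8.773  0.017]
turn units [-0.     0.001  0.015] shift in target axes [ 1.851 -8.775  0.017]
```

```bash
python3 -m pendant '[[[0,0,0,0,0,0,1],[0,0,0,0,0,0,1],[0,0,0,0,0,0,1],[0,0,0,0,0,0,1],[0,0,0,0,0,0,1],[0,0,0,0,0,0,1]]]' 50;  python3 -c "
from h import *
go([.512,.155,.128],10)"
```

```text
clock: 3.62
position: [0.5, -0.2036, 0.1287]
ee_rot: [3.129, 0.276, -0.0]
force: [-0.1, -0.8, -0.8]
width: 0.167
t 3.6167 p [ 0.5    -0.2036  0.1287] w 0.167 F [-0.1 -0.8 -0.8] T [ 0.   -0.02  0.01]
yaw 10.07 tilt z [-0.e+00 -1.e-04 -1.e+00]
shift units [ 1.862 -8.774  0.016]
turn units [0.001 0.001 0.015] shift in target axes [ 1.851 -8.776  0.017]
```

```bash
python3 -m pendant '[[[0,0,0,0,0,0,1],[0,0,-0.2,0,0,0,1],[0,0,-0.4,0,0,0,1],[0,0,-0.6,0,0,0,1],[0,0,-0.6,0,0,0,1],[0,0,-0.6,0,0,0,1],[0,0,-0.5,0,0,0,1],[0,0,-0.2,0,0,0,1],[0,0,0,0,0,0,1],[0,0,0,0,0,0,1]]]';  python3 - <<'E'
from h import *
from cell import arm
go([.512,.155,.252],10)
for n,r in(("top",(170,250,270,345)),("side",(80,200,280,390))):
    d=arm.get_image(n);a,b,c,e=r;cv2.imwrite(f"pics/{n}2.png",cv2.resize(d["img"][a:b,c:e,::-1],None,fx=5,fy=5,interpolation=1))
E
```

```text
clock: 4.45
position: [0.4998, -0.2035, 0.2524]
ee_rot: [3.129, 0.276, -0.0]
force: [-0.3, 0.9, -1.5]
width: 0.168
t 4.45 p [ 0.4998 -0.2035  0.2524] w 0.168 F [-0.3  0.9 -1.5] T [0.06 0.09 0.04]
yaw 10.07 tilt z [-1.e-04 -1.e-04 -1.e+00]
shift units [ 1.867 -8.77   0.009]
turn units [0.001 0.001 0.015] shift in target axes [ 1.856 -8.773  0.01 ]
```

View pics/side2.png

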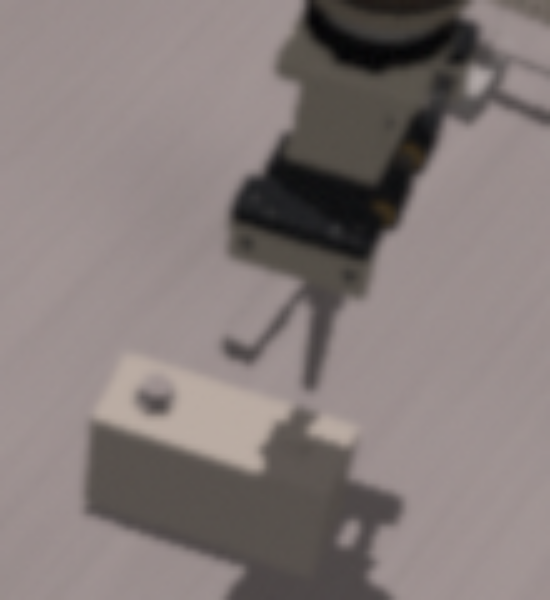

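```bash
python3 -m pendant '[[[0,-0.2,0,0,0,0,1],[0.1,-0.5,0,0,0,0,1],[0.2,-0.8,0,0,0,0,1],[0.2,-0.8,0,0,0,0,1],[0.2,-0.8,0,0,0,0,1],[0.2,-0.8,0,0,0,0,1],[0.2,-0.8,0,0,0,0,1],[0.2,-0.8,0,0,0,0,1],[0.2,-0.8,0,0,0,0,1],[0.2,-0.8,0,0,0,0,1],[0.2,-0.8,0,0,0,0,1],[0.06,-0.8,0,0,0,0,1],[0,-0.5,0,0,0,0,1],[0,-0.17,0,0,0,0,1],[0,0,0,0,0,0,1],[0,0,0,0,0,0,1],[0,0,0,0,0,0,1]]]';  python3 - <<'E'
from h import *
from cell import arm
go([.512,.155,.232],10)
for n,r in(("top",(170,255,150,260)),("side",(190,300,200,310))):
    d=arm.get_image(n);np.savez(n+"3.npz",**d);a,b,c,e=r;cv2.imwrite(f"pics/{n}3.png",cv2.resize(d["img"][a:b,c:e,::-1],None,fx=5,fy=5,interpolation=0))
E
```

```text
clock: 5.97
position: [0.5119, 0.1774, 0.2522]
ee_rot: [3.129, 0.273, -0.001]
force: [0.8, 0.1, -1.4]
width: 0.169
t 5.9667 p [0.5119 0.1774 0.2522] w 0.169 F [ 0.8  0.1 -1.4] T [ 0.03 -0.01  0.01]
yaw 9.96 tilt z [-7.0e-04 -1.3e-03 -1.0e+00]
shift units [-0.093  0.552  0.507]
turn units [ 0.014  0.011 -0.009] shift in target axes [-0.094  0.553  0.506]
```

View pics/side3.png

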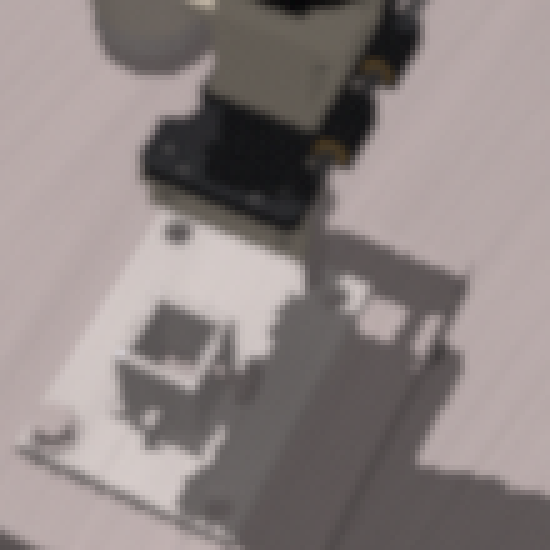

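View pics/top3.png

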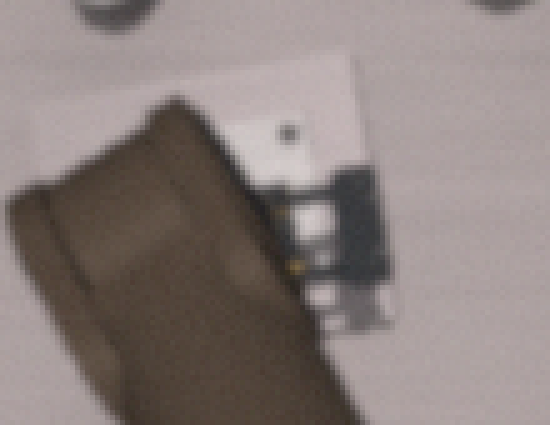

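```bash
python3 -m pendant '[[[-0.03,0.2,0.2,0,0,0,1],[-0.06,0.25,0.3,0,0,0,1],[0,0.1,0.2,0,0,0,1],[0,0,0.1,0,0,0,1],[0,0,0,0,0,0,1],[0,0,0,0,0,0,1]]]';  python3 - <<'E'
from h import *
from cell import arm
go([.512,.155,.218],10)
for n,r in(("top",(170,255,150,260)),("side",(225,285,230,300))):
    d=arm.get_image(n);np.savez(n+"4.npz",**d);a,b,c,e=r;x=cv2.resize(d["img"][a:b,c:e,::-1],None,fx=10,fy=10,interpolation=0);cv2.imwrite(f"pics/{n}4.png",cv2.convertScaleAbs(x,alpha=1.3))
    print(n, proj(d,[.512,.155,.09]),proj(d,arm.observe()["position"]-[0,0,.1207]))
E
```

```text
clock: 6.57
position: [0.512, 0.1571, 0.2207]
ee_rot: [-3.129, -0.276, 0.0]
force: [0.3, 1.0, -0.9]
width: 0.167
t 6.5667 p [0.512  0.1571 0.2207] w 0.167 F [ 0.3  1.  -0.9] T [ 0.04 -0.04 -0.05]
yaw 10.06 tilt z [-3.e-04  2.e-04 -1.e+00]
shift units [-0.01   0.051  0.066]
turn units [-0.004  0.004  0.014] shift in target axes [-0.01   0.051  0.066]
top [211.32392087 221.70374912] [210.36167975 221.58770566]
side [265.8821057  248.65664773] [265.27548121 247.13640362]
```

View pics/side4.png

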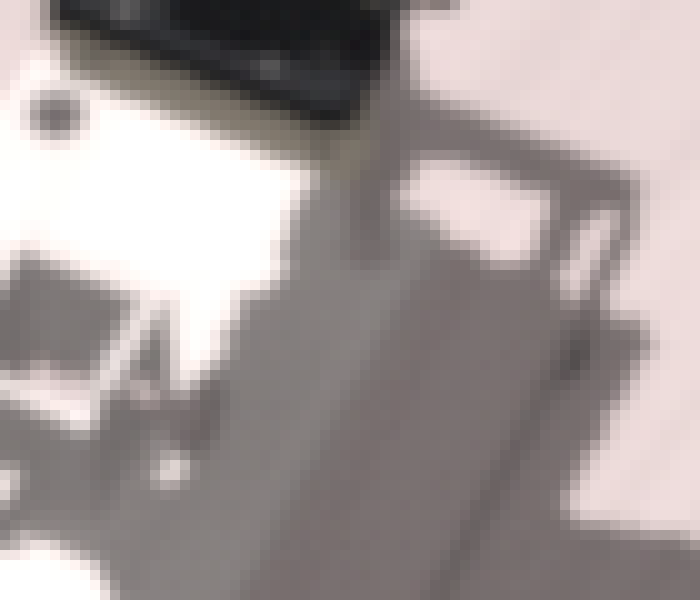

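Run:
```python
from h import *
d=dict(np.load("side4.npz")); g=d["img"].astype(int).sum(2)//3
print("     ",list(range(258,276)))
for r in range(238,256): print(r,g[r,258:276])
z=d["z_map"]
for r in range(240,256): print(r,z[r,260:274].round(3))
print(ray(d,267,249.5,.1))
```

```text
[258, 259, 260, 261, 262, 263, 264, 265, 266, 267, 268, 269, 270, 271, 272, 273, 274, 275]
238 [90 87 81 75 72 75 78 80 84 83 81 82 84 87 88 88 89 88]
239 [94 92 87 78 76 83 87 88 85 84 81 82 86 88 89 89 88 88]
240 [118 108  96  84  79  85  89  88  86  83  81  82  88  98 109 110 109 108]
241 [169 151 127 106  92  89  90  87  84  82  81  83  94 121 147 155 153 149]
242 [195 184 164 132 102  92  90  86  81  81  80  86 104 138 167 173 172 170]
243 [199 190 166 128 103  96  91  85  82  81  84 100 130 158 173 174 175 174]
244 [196 177 141 110 100  98  92  84  81  81  89 116 149 169 174 174 175 176]
245 [191 164 121 103  99  97  93  85  80  82  90 110 137 157 167 171 175 176]
246 [178 140 109 100 100  99  93  85  81  81  88 100 113 127 141 156 170 176]
247 [171 126 103 100 100  99  93  85  82  82  88  96 101 107 115 131 155 172]
248 [164 119 101 100 100  98  93  87  84  83  87  93  99 101 102 109 135 159]
249 [141 109 101 100  99  96  92  88  86  85  86  91  97  99  98  97 107 122]
250 [134 106  99 100  99  97  92  87  85  85  87  91  97  98  95  91  91  93]
251 [149 112 100 100  99  98  9
[... 1147 characters left out ...]
4  1.235 1.237
 1.24  1.234]
249 [1.231 1.234 1.234 1.235 1.235 1.248 1.248 1.256 1.251 1.247 1.237 1.231
 1.234 1.237]
250 [1.23  1.233 1.231 1.236 1.23  1.253 1.33  1.336 1.341 1.25  1.233 1.231
 1.234 1.239]
251 [1.23  1.224 1.229 1.23  1.23  1.23  1.334 1.331 1.335 1.233 1.231 1.228
 1.232 1.243]
252 [1.224 1.228 1.23  1.232 1.229 1.223 1.227 1.226 1.227 1.228 1.23  1.223
 1.24  1.241]
253 [1.223 1.227 1.229 1.226 1.225 1.23  1.226 1.225 1.227 1.232 1.225 1.232
 1.234 1.241]
254 [1.228 1.22  1.221 1.221 1.222 1.222 1.225 1.222 1.224 1.225 1.223 1.231
 1.236 1.237]
255 [1.222 1.227 1.224 1.223 1.222 1.218 1.219 1.221 1.22  1.222 1.231 1.234
 1.235 1.237]
[0.50479369 0.160559   0.1       ]
```

Run:
```python
from h import *
for nm,(u,v) in (("side0",(266,249)),("top0",(211,221)),("side0",(235,236)),("top0",(207,196)),("top0",(175,227)),("side0",(243,291))):
    d=dict(np.load(nm+".npz")); z=d["z_map"]; K,R,t=d["K"],d["R"],d["t"]
    print(nm,"cols",u-4,"..",u+4)
    for r in range(v-4,v+5):
        row=[]
        for c in range(u-4,u+5):
            Z=z[r,c]; X=R.T@(np.array([(c-K[0,2])/K[0,0]*Z,(r-K[1,2])/K[1,1]*Z,Z])-t); row.append("%4d"%round(X[2]*1000))
        print(r,*row)
```

```text
side0 cols 262 .. 270
245   88   88   95   87   90   89   92   89   91
246   88   89   90   90   92   90   92   91   89
247   89   93   90   93   89   87   85   92   92
248   89   92   91   85   82   82   80   83   89
249   87   92   90   78   76   77   77   82   86
250   92   91   91   73   -1    3    3   74   90
251   87   90   91   89    4   -2    1   90   91
252   91   89   88   92   90   91   87   94   92
253   89   90   91   89   92   91   88   92   92
top0 cols 207 .. 215
217   92   90   94   88   87   86   95   89   82
218   94   92   94   85   94   90   91   85   82
219   87   89   92   89   91   88   97   90   89
220   93   93   91   87   -3   -2   87   90   90
221   91   83   88   78   -1   -5   -4   84   84
222   87   87   97   79    2    0    1   87   89
223   91   89   89   88   77    4   90   88   91
224   89   90   92   94   90   91   95   89   94
225   89   89   99   90   88   94   89   73   81
side0 cols 231 .. 239
232   76   92   88   94   88   89   91   95   92
233   82   90   92   87   90   90   90   90   91
234   89   95   95   89   86   85   90   91   89
235   
[... 974 characters left out ...]
2   93   87   79   -2    1    2   84   94
228   78   92   86   84    5   -2    1   85   90
229   79   93   90   87   75   -3   89   88   93
230   79   89   89   93   88   90   91   88   93
231   82   79   97   91   91   95   88   82   77
side0 cols 239 .. 247
287   93   88   92   88   91   90   92   91   90
288   91   90   90   92   87   89   90   90   93
289   91   91   88   86   84   83   83   89   90
290   89   89   90   83   80   77   80   80   92
291   91   94   80   73   77    0   73   75   90
292   88   89   91    4    1    2    5    4   88
293   92   88   88   90   -1    1   91   93   88
294   89   87 1148   94   88   89   91   87   90
295   89   88   92   93   89   92   92   92   89
```

```bash
python3 -c "
from h import *
go([.5133,.1565,.207],9.5)"; python3 -m pendant '[[[0.03,0.02,0.02,0,0,0,1],[0,0,0.05,0,0,0,1],[0,0,0.05,0,0,0,1],[0,0,0.04,0,0,0,1],[0,0,0.04,0,0,0,1],[0,0,0.03,0,0,0,1],[0,0,0.03,0,0,0,1],[0,0,0.03,0,0,0,1],[0,0,0.03,0,0,0,1],[0,0,0.03,0,0,0,1],[0,0,0,0,0,0,1],[0,0,0,0,0,0,1]]]';  python3 -c "
from h import *
go([.5133,.1565,.207],9.5)"
```

```text
t 6.6667 p [0.5123 0.1575 0.2212] w 0.161 F [-0.2  0.8 -1.1] T [ 0.04  0.01 -0.06]
yaw 10.1 tilt z [ 7.e-04  6.e-04 -1.e+00]
shift units [0.02  0.03  0.354]
turn units [-0.005 -0.01   0.131] shift in target axes [0.021 0.03  0.354]
clock: 7.67
position: [0.5133, 0.1563, 0.2066]
ee_rot: [3.129, 0.276, -0.0]
force: [0.3, -0.4, -1.5]
width: 0.161
t 7.6667 p [0.5133 0.1563 0.2066] w 0.161 F [ 0.3 -0.4 -1.5] T [ 0.05  0.04 -0.01]
yaw 10.06 tilt z [-1.e-04 -1.e-04 -1.e+00]
shift units [ 0.    -0.006 -0.009]
turn units [0.001 0.002 0.123] shift in target axes [ 0.    -0.006 -0.009]
```

```bash
python3 -m pendant '[[[0,0,0.02,0,0,0,1],[0,0,0.02,0,0,0,1],[0,0,0.02,0,0,0,1],[0,0,0.02,0,0,0,1],[0,0,0.02,0,0,0,1],[0,0,0.02,0,0,0,1],[0,0,0.02,0,0,0,1],[0,0,0.02,0,0,0,1],[0,0,0.02,0,0,0,1],[0,0,0.02,0,0,0,1],[0,0,0,0,0,0,1]]]';  python3 -c "
from h import *
go([.5133,.1565,.207],9.5)"
```

```text
clock: 8.58
position: [0.5133, 0.1563, 0.1985]
ee_rot: [3.129, 0.276, -0.0]
force: [0.1, -0.0, -1.1]
width: 0.165
t 8.5833 p [0.5133 0.1563 0.1985] w 0.165 F [ 0.1 -0.  -1.1] T [ 0.02 -0.   -0.05]
yaw 10.07 tilt z [-3.e-04 -1.e-04 -1.e+00]
shift units [ 0.002 -0.006 -0.212]
turn units [0.001 0.003 0.124] shift in target axes [ 0.002 -0.006 -0.212]
```

```bash
for i in 1; do python3 -m pendant '[[[0,0,0.02,0,0,0,1],[0,0,0.02,0,0,0,1],[0,0,0.02,0,0,0,1],[0,0,0.02,0,0,0,1],[0,0,0.02,0,0,0,1],[0,0,0.02,0,0,0,1],[0,0,0.02,0,0,0,1],[0,0,0.02,0,0,0,1],[0,0,0.02,0,0,0,1],[0,0,0.02,0,0,0,1]]]'; done
```

```text
clock: 9.42
position: [0.5133, 0.1563, 0.1906]
ee_rot: [3.129, 0.276, -0.0]
force: [0.2, -0.7, -1.5]
width: 0.163
```

```bash
python3 -m pendant '[[[0,0,0.02,0,0,0,1],[0,0,0.02,0,0,0,1],[0,0,0.02,0,0,0,1],[0,0,0.02,0,0,0,1],[0,0,0.02,0,0,0,1],[0,0,0.02,0,0,0,1],[0,0,0.02,0,0,0,1],[0,0,0.02,0,0,0,1],[0,0,0.02,0,0,0,1],[0,0,0.02,0,0,0,1]]]'
```

```text
clock: 10.25
position: [0.5134, 0.1563, 0.1826]
ee_rot: [3.129, 0.276, -0.0]
force: [-0.6, 0.3, -1.3]
width: 0.168
```

```bash
python3 -m pendant '[[[0,0,0.02,0,0,0,1],[0,0,0.02,0,0,0,1],[0,0,0.02,0,0,0,1],[0,0,0.02,0,0,0,1],[0,0,0.02,0,0,0,1],[0,0,0.02,0,0,0,1],[0,0,0.02,0,0,0,1],[0,0,0.02,0,0,0,1],[0,0,0,0,0,0,1]]]'
```

```text
clock: 11.0
position: [0.5133, 0.1563, 0.1761]
ee_rot: [3.129, 0.276, -0.0]
force: [-0.2, -0.2, -1.9]
width: 0.163
```

```bash
python3 -m pendant '[[[0,0,0.02,0,0,0,1],[0,0,0.02,0,0,0,1],[0,0,0.02,0,0,0,1],[0,0,0.02,0,0,0,1],[0,0,0.02,0,0,0,1],[0,0,0.02,0,0,0,1],[0,0,0.02,0,0,0,1],[0,0,0,0,0,0,1]]]'
```

```text
clock: 11.67
position: [0.5133, 0.1562, 0.1705]
ee_rot: [3.129, 0.276, -0.0]
force: [0.5, -0.3, -1.4]
width: 0.164
```

```bash
python3 -m pendant '[[[0,0,0.02,0,0,0,1],[0,0,0.02,0,0,0,1],[0,0,0.02,0,0,0,1],[0,0,0.02,0,0,0,1],[0,0,0.02,0,0,0,1],[0,0,0.02,0,0,0,1],[0,0,0.02,0,0,0,1],[0,0,0,0,0,0,1]]]'; python3 -c "
from h import *
go([.5133,.1565,.207],9.5)"
```

```text
clock: 12.33
position: [0.5132, 0.1562, 0.1649]
ee_rot: [3.129, 0.276, -0.001]
force: [0.1, -1.7, -1.4]
width: 0.167
t 12.3333 p [0.5132 0.1562 0.1649] w 0.167 F [ 0.1 -1.7 -1.4] T [-0.28  0.09 -0.01]
yaw 10.06 tilt z [-3.e-04 -3.e-04 -1.e+00]
shift units [ 0.002 -0.007 -1.053]
turn units [0.002 0.005 0.123] shift in target axes [ 0.003 -0.008 -1.053]
```

Contact begins here, with 1.7 N along −y. I'll move the target a little with the force and continue.

```bash
python3 -m pendant '[[[0,0.01,0.02,0,0,0,1],[0,0,0.02,0,0,0,1],[0,0,0.02,0,0,0,1],[0,0,0.02,0,0,0,1],[0,0,0.02,0,0,0,1],[0,0,0,0,0,0,1]]]'; python3 -c "
from h import *
go([.5133,.1565,.207],9.5)"
```

```text
clock: 12.83
position: [0.5134, 0.1559, 0.1609]
ee_rot: [3.129, 0.276, -0.0]
force: [-0.8, -0.6, -1.3]
width: 0.167
t 12.8333 p [0.5134 0.1559 0.1609] w 0.167 F [-0.8 -0.6 -1.3] T [-0.09  0.17 -0.01]
yaw 10.07 tilt z [-2.e-04 -0.e+00 -1.e+00]
shift units [ 1.000e-03 -1.400e-02 -1.152e+00]
turn units [0.    0.002 0.125] shift in target axes [ 1.000e-03 -1.400e-02 -1.152e+00]
```

```bash
python3 -m pendant '[[[0,0,0.02,0,0,0,1],[0,0,0.02,0,0,0,1],[0,0,0.02,0,0,0,1],[0,0,0.02,0,0,0,1],[0,0,0.02,0,0,0,1],[0,0,0.02,0,0,0,1],[0,0,0.02,0,0,0,1],[0,0,0,0,0,0,1]]]'; python3 -c "
from h import *
go([.5133,.1565,.207],9.5)"
```

```text
clock: 13.5
position: [0.5134, 0.1558, 0.1553]
ee_rot: [3.129, 0.276, -0.0]
force: [-0.7, -0.5, -0.2]
width: 0.166
t 13.5 p [0.5134 0.1558 0.1553] w 0.166 F [-0.7 -0.5 -0.2] T [-0.23  0.24 -0.01]
yaw 10.07 tilt z [-2.e-04 -2.e-04 -1.e+00]
shift units [ 0.    -0.016 -1.292]
turn units [0.002 0.002 0.124] shift in target axes [ 1.000e-03 -1.700e-02 -1.292e+00]
```

```bash
python3 -m pendant '[[[-0.005,0.005,0.02,0,0,0,1],[0,0,0.02,0,0,0,1],[0,0,0.02,0,0,0,1],[0,0,0.02,0,0,0,1],[0,0,0.02,0,0,0,1],[0,0,0.02,0,0,0,1],[0,0,0.02,0,0,0,1],[0,0,0,0,0,0,1]]]'; python3 -c "
from h import *
go([.5133,.1565,.207],9.5)"
```

```text
clock: 14.17
position: [0.5133, 0.1557, 0.1497]
ee_rot: [3.129, 0.276, -0.0]
force: [-0.2, 0.2, -2.0]
width: 0.165
t 14.1667 p [0.5133 0.1557 0.1497] w 0.165 F [-0.2  0.2 -2. ] T [-0.19  0.06  0.01]
yaw 10.07 tilt z [-0.e+00 -1.e-04 -1.e+00]
shift units [ 0.004 -0.02  -1.431]
turn units [0.001 0.    0.124] shift in target axes [ 0.004 -0.02  -1.431]
```

```bash
python3 -m pendant '[[[0,0,0.02,0,0,0,1],[0,0,0.02,0,0,0,1],[0,0,0.02,0,0,0,1],[0,0,0.02,0,0,0,1],[0,0,0.02,0,0,0,1],[0,0,0.02,0,0,0,1],[0,0,0.02,0,0,0,1],[0,0,0,0,0,0,1]]]'; python3 -m pendant '[[[0,0,0.01,0,0,0,1],[0,0,0.01,0,0,0,1],[0,0,0.01,0,0,0,1],[0,0,0.01,0,0,0,1],[0,0,0,0,0,0,1]]]'; python3 -c "
from h import *
go([.5133,.1565,.207],9.5)"
```

```text
clock: 14.83
position: [0.5133, 0.1556, 0.1442]
ee_rot: [3.129, 0.276, -0.0]
force: [0.5, -1.8, -1.6]
width: 0.168
clock: 15.25
position: [0.5133, 0.1557, 0.1427]
ee_rot: [-3.129, -0.276, 0.0]
force: [0.8, -1.0, -1.7]
width: 0.166
t 15.25 p [0.5133 0.1557 0.1427] w 0.166 F [ 0.8 -1.  -1.7] T [-0.24  0.01 -0.01]
yaw 10.07 tilt z [-0. -0. -1.]
shift units [ 0.005 -0.02  -1.609]
turn units [-0.     0.     0.123] shift in target axes [ 0.004 -0.02  -1.609]
```

```bash
python3 -m pendant '[[[0,0,0.01,0,0,0,1],[0,0,0.01,0,0,0,1],[0,0,0.01,0,0,0,1],[0,0,0.01,0,0,0,1],[0,0,0,0,0,0,1]]]'; python3 -m pendant '[[[0,0,0.01,0,0,0,1],[0,0,0.01,0,0,0,1],[0,0,0,0,0,0,1]]]'; python3 -c "
from h import *
go([.5133,.1565,.207],9.5)"
```

```text
clock: 15.67
position: [0.5133, 0.1557, 0.141]
ee_rot: [3.129, 0.276, -0.0]
force: [-0.3, -0.6, -0.4]
width: 0.168
clock: 15.92
position: [0.5133, 0.1557, 0.1406]
ee_rot: [3.129, 0.276, 0.0]
force: [-1.3, -2.4, 3.2]
width: 0.166
t 15.9167 p [0.5133 0.1557 0.1406] w 0.166 F [-1.3 -2.4  3.2] T [-0.39  0.27  0.03]
yaw 10.07 tilt z [ 2.e-04 -1.e-04 -1.e+00]
shift units [ 0.003 -0.019 -1.66 ]
turn units [ 0.002 -0.003  0.124] shift in target axes [ 0.003 -0.02  -1.66 ]
```

```bash
python3 -m pendant '[[[0,0,0,0,0,0,0.7],[0,0,0,0,0,0,0.6],[0,0,0,0,0,0,0.5],[0,0,0,0,0,0,0.4],[0,0,0,0,0,0,0.4],[0,0,-0.4,0,0,0,0.4],[0,0,-0.6,0,0,0,0.4],[0,0,-0.6,0,0,0,0.4],[0,0,-0.6,0,0,0,0.2],[0,0,-0.4,0,0,0,0]]]'; python3 -c "
from h import *
go([.589,-.1886,.16],10)"
```

```text
clock: 16.75
position: [0.5138, 0.1561, 0.2466]
ee_rot: [-3.129, -0.276, -0.003]
force: [1.5, -0.4, 0.3]
width: 0.699
t 16.75 p [0.5138 0.1561 0.2466] w 0.699 F [ 1.5 -0.4  0.3] T [ 0.02 -0.02 -0.03]
yaw 10.08 tilt z [ 2.e-03  8.e-04 -1.e+00]
shift units [0.339 8.815 2.161]
turn units [-0.006 -0.026  0.018] shift in target axes [0.356 8.813 2.164]
```

```bash
python3 -m pendant '[[[0,0.2,0,0,0,0,0],[0,0.5,0,0,0,0,0],[0.04,0.8,0,0,0,0,0],[0.04,0.8,0,0,0,0,0],[0.04,0.8,0,0,0,0,0],[0.04,0.8,0,0,0,0,0],[0.04,0.8,0,0,0,0,0],[0.04,0.8,0,0,0,0,0],[0.04,0.8,0,0,0,0,0],[0.04,0.8,0,0,0,0,0],[0.04,0.8,0,0,0,0,0],[0,0.6,0,0,0,0,0],[0,0.3,0,0,0,0,0],[0,0,0,0,0,0,0],[0,0,0,0,0,0,0]]]';  python3 - <<'E'
from h import *
from cell import arm
go([.589,-.1886,.16],10)
for n,r in(("top",(175,250,150,235)),("side",(215,315,190,300))):
    d=arm.get_image(n);np.savez(n+"5.npz",**d);a,b,c,e=r;cv2.imwrite(f"pics/{n}5.png",cv2.resize(d["img"][a:b,c:e,::-1],None,fx=6,fy=6,interpolation=1))
a,b,c,e=130,200,280,360;cv2.imwrite(f"pics/side5r.png",cv2.resize(d["img"][a:b,c:e,::-1],None,fx=8,fy=8,interpolation=1))
E
```

```text
clock: 18.0
position: [0.5886, -0.1877, 0.2436]
ee_rot: [-3.128, -0.275, 0.001]
force: [-0.3, 0.8, 0.1]
width: 1.0
t 18.0 p [ 0.5886 -0.1877  0.2436] w 1.0 F [-0.3  0.8  0.1] T [ 0.08 -0.01  0.03]
yaw 10.05 tilt z [-0.001  0.001 -1.   ]
shift units [0.007 0.026 2.09 ]
turn units [-0.014  0.01   0.01 ] shift in target axes [0.005 0.023 2.09 ]
```

View pics/side5.png

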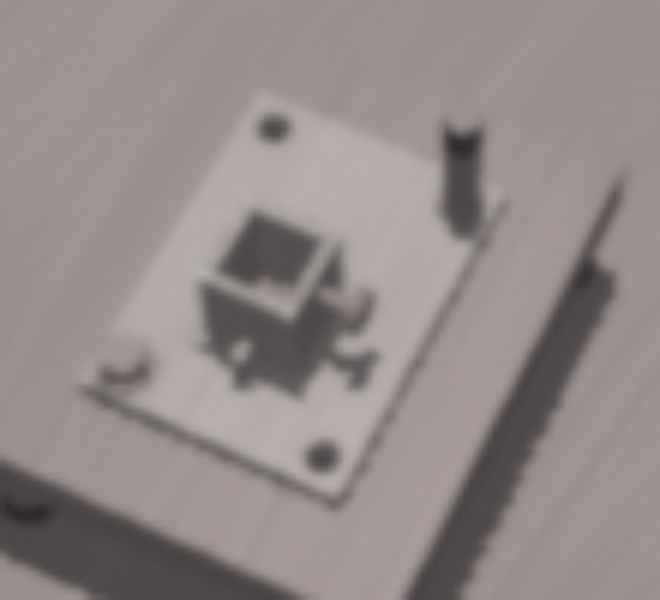

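View pics/top5.png

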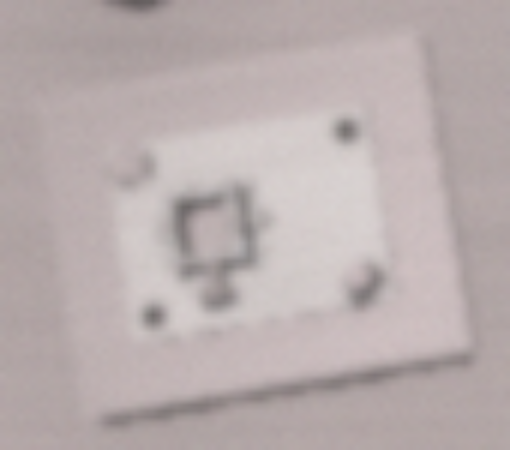

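View pics/side5r.png

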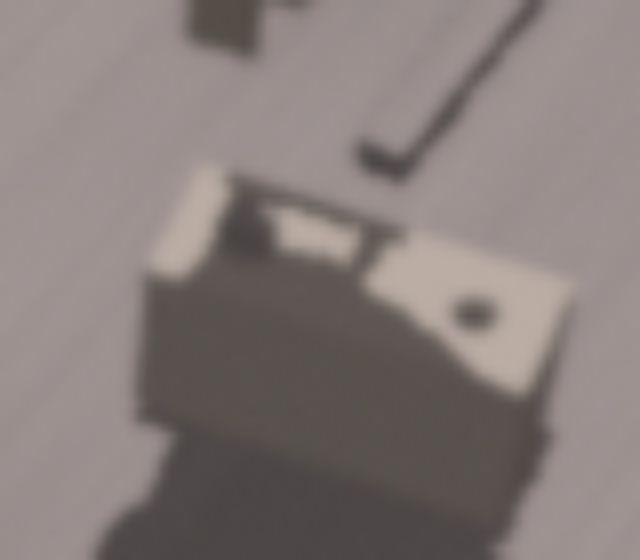

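Run:
```python
from h import *
s=dict(np.load("side5.npz"));t=dict(np.load("top5.npz"))
c=dark(s,339,169,4); print("rack hole",c,ray(s,*c,.078))
for n,u in (("A",(207,196)),("C",(175,227))):
    c=dark(t,*u,r=3); X=ray(t,*c,.09); p=proj(s,X)+[1.4,.7]; cs=dark(s,*p,r=4); Y=ray(s,*cs,.09); print(n,np.round(c,2),X.round(4),np.round(cs,2),Y.round(4),((X+Y)/2).round(4))
go([.5885,-.1875,.1055],10)
```

```text
rack hole (np.float64(338.53190082644625), np.float64(169.1923966942149)) [ 0.49738872 -0.20358226  0.078     ]
A [207.31 196.3 ] [0.6048 0.1701 0.09  ] [235.19 235.98] [0.6004 0.1698 0.09  ] [0.6026 0.17   0.09  ]
C [175.17 227.28] [0.4925 0.2858 0.09  ] [243.17 290.89] [0.4886 0.2854 0.09  ] [0.4905 0.2856 0.09  ]
t 18.1 p [ 0.589  -0.1859  0.2442] w 1.005 F [0.9 0.5 0. ] T [ 0.03 -0.02  0.  ]
yaw 10.21 tilt z [-3.0e-04  1.3e-03 -1.0e+00]
shift units [-0.018  0.041  3.466]
turn units [-0.017  0.001  0.046] shift in target axes [-0.018  0.036  3.466]
```

```bash
python3 -m pendant '[[[-0.02,0.04,0.3,0,0,0,0],[0,0,0.6,0,0,0,0],[0,0,0.8,0,0,0,0],[0,0,0.7,0,0,0,0],[0,0,0.5,0,0,0,0],[0,0,0.3,0,0,0,0],[0,0,0.15,0,0,0,0],[0,0,0.1,0,0,0,0],[0,0,0,0,0,0,0],[0,0,0,0,0,0,0]]]';  python3 - <<'E'
from h import *
from cell import arm
go([.588,-.187,.1055],10)
for n,r in(("side",(110,200,270,370)),):
    d=arm.get_image(n);np.savez(n+"6.npz",**d);a,b,c,e=r;cv2.imwrite(f"pics/{n}6.png",cv2.resize(d["img"][a:b,c:e,::-1],None,fx=6,fy=6,interpolation=1))
E
```

```text
clock: 18.93
position: [0.5893, -0.1899, 0.1075]
ee_rot: [3.129, 0.276, 0.003]
force: [0.1, 0.8, 0.5]
width: 0.999
t 18.9333 p [ 0.5893 -0.1899  0.1075] w 0.999 F [0.1 0.8 0.5] T [-0.02  0.   -0.05]
yaw 10.09 tilt z [ 1.8e-03 -4.0e-04 -1.0e+00]
shift units [-0.019 -0.077  0.049]
turn units [ 0.008 -0.021  0.02 ] shift in target axes [-0.019 -0.077  0.049]
```

View pics/side6.png

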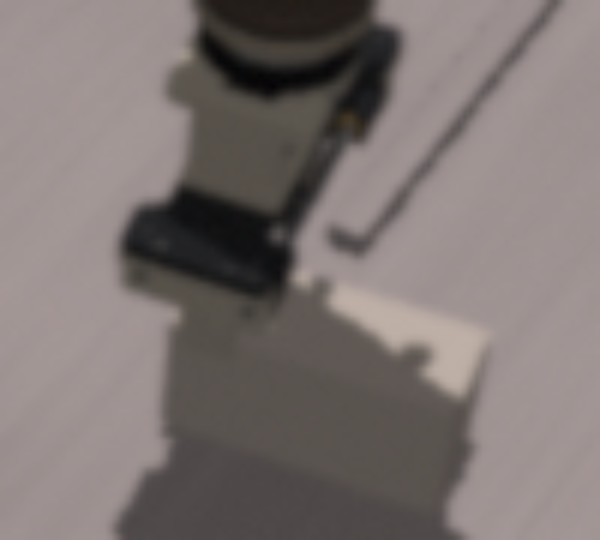

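The gripper is over the bolt's end of the rack, around (305,160) in the full side view. I'll trim it slightly and close.

```bash
python3 -m pendant '[[[-0.02,-0.06,0.04,0,0,0,0],[0,0,0,0,0,0,0.5],[0,0,0,0,0,0,0.7],[0,0,0,0,0,0,1],[0,0,0,0,0,0,1],[0,0,0,0,0,0,1],[0,0,0,0,0,0,1],[0,0,0,0,0,0,1],[0,0,0,0,0,0,1],[0,0,0,0,0,0,1],[0,0,0,0,0,0,1],[0,0,0,0,0,0,1],[0,0,0,0,0,0,1],[0,0,0,0,0,0,1],[0,0,0,0,0,0,1],[0,0,0,0,0,0,1]]]' 40; python3 -m pendant '[[[0,0,0,0,0,0,1],[0,0,0,0,0,0,1]]]'; python3 -c "
from h import *
go([.588,-.187,.1055],10)"
```

```text
clock: 20.32
position: [0.5873, -0.1879, 0.1047]
ee_rot: [3.129, 0.276, 0.0]
force: [-0.1, 0.0, -0.3]
width: 0.195
clock: 20.48
position: [0.5873, -0.1879, 0.1047]
ee_rot: [3.129, 0.276, -0.0]
force: [-0.4, 1.1, 0.5]
width: 0.197
t 20.4833 p [ 0.5873 -0.1879  0.1047] w 0.197 F [-0.4  1.1  0.5] T [0.03 0.04 0.  ]
yaw 10.07 tilt z [-0. -0. -1.]
shift units [ 0.022 -0.018 -0.019]
turn units [0.    0.    0.014] shift in target axes [ 0.022 -0.018 -0.019]
```

```bash
python3 -m pendant '[[[0,0,-0.1,0,0,0,1],[0,0,-0.3,0,0,0,1],[0,0,-0.5,0,0,0,1],[0,0,-0.6,0,0,0,1],[0,0,-0.6,0,0,0,1],[0,0,-0.3,0,0,0,1],[0,0,-0.1,0,0,0,1],[0,0,0,0,0,0,1]]]'; python3 -c "
from h import *
go([.602,.170,.205],9.3)"
```

```text
clock: 21.15
position: [0.5877, -0.188, 0.2059]
ee_rot: [3.129, 0.276, 0.003]
force: [0.2, -0.3, -1.5]
width: 0.195
t 21.15 p [ 0.5877 -0.188   0.2059] w 0.195 F [ 0.2 -0.3 -1.5] T [-0.06 -0.   -0.03]
yaw 10.07 tilt z [ 2.e-03 -6.e-04 -1.e+00]
shift units [ 1.915 -8.749  0.017]
turn units [ 0.012 -0.024  0.167] shift in target axes [ 1.798 -8.774  0.022]
```

```bash
python3 -m pendant '[[[0,-0.2,0,0,0,0,1],[0.1,-0.5,0,0,0,0,1],[0.2,-0.8,0,0,0,0,1],[0.2,-0.8,0,0,0,0,1],[0.2,-0.8,0,0,0,0,1],[0.2,-0.8,0,0,0,0,1],[0.2,-0.8,0,0,0,0,1],[0.2,-0.8,0,0,0,0,1],[0.2,-0.8,0,0,0,0,1],[0.2,-0.8,0,0,0,0,1],[0.2,-0.8,0,0,0,0,1],[0,-0.55,0,0,0,0,1],[0,-0.3,0,0,0,0,1],[0,0,0,0,0,0,1],[0,0,0,0,0,0,1],[0,0,0,0,0,0,1],[0,0,0,0,0,0,1]]]'; python3 -c "
from h import *
go([.602,.170,.173],9.3)"
```

```text
clock: 22.57
position: [0.6013, 0.1675, 0.2044]
ee_rot: [3.128, 0.271, -0.001]
force: [0.4, 0.1, -1.1]
width: 0.191
t 22.5667 p [0.6013 0.1675 0.2044] w 0.191 F [ 0.4  0.1 -1.1] T [0.01 0.01 0.01]
yaw 9.9 tilt z [-3.0e-04 -1.4e-03 -1.0e+00]
shift units [ 0.029 -0.059  0.785]
turn units [0.017 0.006 0.13 ] shift in target axes [ 0.028 -0.059  0.785]
```

Lower the shank end to about 10 mm above the flange and look at it against the hole.

```bash
python3 -m pendant '[[[0.03,-0.05,0.2,0,0,0,1],[0,0,0.3,0,0,0,1],[0,0,0.2,0,0,0,1],[0,0,0.08,0,0,0,1],[0,0,0,0,0,0,1],[0,0,0,0,0,0,1],[0,0,0,0,0,0,1]]]';  python3 - <<'E'
from h import *
from cell import arm
go([.602,.170,.173],10)
d=arm.get_image("side");np.savez("side7.npz",**d);a,b,c,e=215,275,205,285;cv2.imwrite("pics/side7.png",cv2.convertScaleAbs(cv2.resize(d["img"][a:b,c:e,::-1],None,fx=9,fy=9,interpolation=0),alpha=1.3))
p=arm.observe()["position"]; print("tip pred",proj(d,p-[0,0,.0717]))
g=d["img"].astype(int).sum(2)//3;z=d["z_map"]
print(list(range(228,244)))
for r in range(224,242): print(r,g[r,228:244])
for r in range(224,242): print(r,(z[r,228:244]*1000).astype(int))
E
```

```text
clock: 23.15
position: [0.6019, 0.1723, 0.1738]
ee_rot: [-3.129, -0.276, -0.001]
force: [0.3, 1.0, -0.8]
width: 0.194
t 23.15 p [0.6019 0.1723 0.1738] w 0.194 F [ 0.3  1.  -0.8] T [0.01 0.01 0.01]
yaw 10.07 tilt z [ 4.e-04  2.e-04 -1.e+00]
shift units [-0.009  0.058  0.019]
turn units [-0.001 -0.006  0.016] shift in target axes [-0.009  0.058  0.019]
tip pred [233.91177836 233.77996311]
[228, 229, 230, 231, 232, 233, 234, 235, 236, 237, 238, 239, 240, 241, 242, 243]
224 [19 23 26 30 38 44 57 71 78 74 73 76 83 86 87 90]
225 [ 19  19  22  23  35  48  64  77  82  81  81  83  87  95 104 101]
226 [ 22  22  21  24  36  55  72  81  83  84  83  87 100 125 143 136]
227 [ 23  21  20  28  46  67  78  83  83  83  85  94 121 152 166 162]
228 [ 27  21  23  37  60  77  82  83  82  84  87 104 135 164 171 172]
229 [ 36  31  32  50  68  80  82  80  80  84  99 128 156 170 172 172]
230 [ 38  37  48  65  76  79  80  77  78  89 119 153 169 172 173 173]
231 [ 35  48  66  78  80  79  79  78  79  90 123 153 162 166 171 173]
232 [ 38  59  77  85  84  80  79  78  80  89 107 123 128 141 157 166]
233 [ 49  69  8
[... 1480 characters left out ...]
280]
234 [1069 1077 1080 1089 1264 1240 1235 1242 1239 1264 1263 1265 1258 1260
 1263 1263]
235 [1070 1082 1086 1096 1260 1262 1268 1271 1268 1265 1263 1260 1258    0
 1261 1261]
236 [1076 1086 1090 1098 1258 1266 1269 1272 1270 1274 1269 1263 1260 1260
 1257 1257]
237 [1093 1090 1091 1097 1255 1257 1284 1333 1341 1272 1258 1256 1262 1253
 1255 1249]
238 [1092 1092 1093 1255 1259 1252 1255 1339 1253 1251 1252 1254 1255 1256
 1253 1255]
239 [1102 1098 1096 1251 1253 1251 1252    0 1254 1252 1249 1252 1249 1246
 1254 1255]
240 [1254 1251 1249 1250 1251 1249 1249 1248 1251 1249 1248 1249 1251 1250
 1252 1249]
241 [1246 1249 1248 1251 1251 1246 1247 1250 1246 1247 1248 1249 1246 1247
 1248 1247]
```

View pics/side7.png

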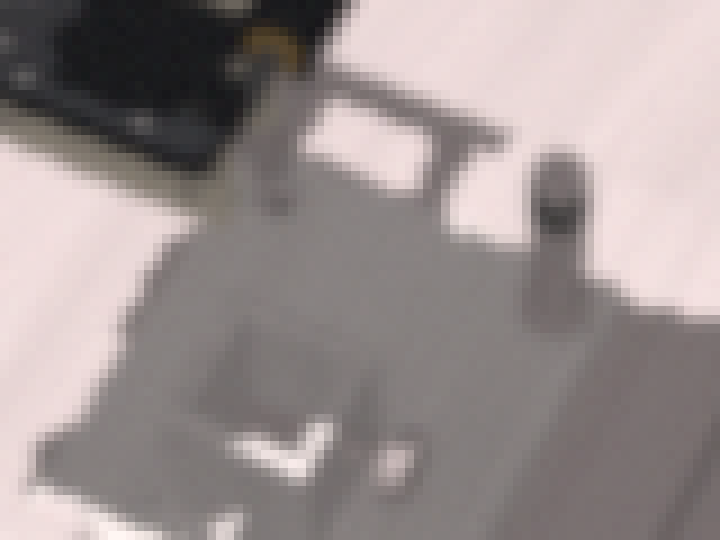

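Run:
```python
from h import *
d=dict(np.load("side7.npz"))
H=ray(d,235.19,235.98,.09)
for v in (232.6,233.0): print((H-ray(d,234.5,v,.1021)).round(4))
print(H,ray(d,235.3,236.3,.09))
d=dict(np.load("side4.npz"));print("pin check",(ray(d,266.53,248.97,.09)-ray(d,266.6,247.2,.0999)).round(4))
```

```text
[-0.0027  0.0013 -0.0121]
[-0.0019  0.0003 -0.0121]
[0.60037766 0.16980183 0.09      ] [0.59953437 0.17043545 0.09      ]
pin check [ 0.0005 -0.0006 -0.0099]
```

```bash
python3 -c "
from h import *
go([.6008,.1713,.164],10)"; python3 -m pendant '[[[-0.03,0.02,0.05,0,0,0,1],[0,0,0.1,0,0,0,1],[0,0,0.07,0,0,0,1],[0,0,0.02,0,0,0,1],[0,0,0,0,0,0,1],[0,0,0,0,0,0,1]]]';  python3 - <<'E'
from h import *
from cell import arm
go([.6008,.1713,.164],10)
d=arm.get_image("side");np.savez("side8.npz",**d)
z=d["z_map"];print(list(range(228,244)))
for r in range(228,242): print(r,(z[r,228:244]*1000).astype(int))
E
```

```text
t 23.2 p [0.602  0.1724 0.1739] w 0.193 F [ 0.1  0.7 -0.5] T [ 0.04 -0.   -0.01]
yaw 10.07 tilt z [ 7.e-04  3.e-04 -1.e+00]
shift units [-0.035  0.022  0.248]
turn units [-0.002 -0.01   0.016] shift in target axes [-0.035  0.022  0.248]
clock: 23.7
position: [0.6007, 0.1713, 0.1638]
ee_rot: [3.129, 0.276, -0.0]
force: [-0.3, 0.4, -1.7]
width: 0.195
t 23.7 p [0.6007 0.1713 0.1638] w 0.195 F [-0.3  0.4 -1.7] T [0.06 0.01 0.02]
yaw 10.07 tilt z [-1.e-04 -0.e+00 -1.e+00]
shift units [ 0.003 -0.    -0.004]
turn units [-0.     0.002  0.015] shift in target axes [ 0.003 -0.    -0.004]
[228, 229, 230, 231, 232, 233, 234, 235, 236, 237, 238, 239, 240, 241, 242, 243]
228 [1079 1086 1078 1082 1078 1079 1109 1192 1193 1212 1212 1218 1286 1283
 1286 1287]
229 [1081 1080 1077 1079 1081 1091 1110 1189 1198 1211 1283 1287 1284 1279
 1282 1283]
230 [1074 1078 1078 1076 1083 1106 1183 1192 1202 1230 1283 1285 1283 1279
 1283 1283]
231 [1076 1076 1075 1077 1087 1238 1189 1226 1229 1228 1276 1285 1280 1278
 1278 1281]
232 [1073 1077 1078 1082 1107 1239 1231 1230 1231 1235 1263 1268 1277 1277
 1275 1278]
233 [1072 1073 1078 1084 1266 1262 1236 1234 1240 1245 1264 1257 1267 1262
 1277 1276]
234 [1073 1067 1077 1086 1258 1256 1241 1244 1241 1239 1265 1260 1264 1265
 1259 1262]
235 [1072 1077 1081 1086 1260 1260 1250 1241 1246 1242 1260 1257 1257 1265
 1263 1264]
236 [1076 1076 1087 1091 1254 1267 1249 1246 1247 1249 1262 1255 1259 1259
 1256 1259]
237 [1078 1081 1087 1095    0 1256 1272 1331 1337 1273 1258 1256 1259 1255
 1255 1255]
238 [1084 1084 1090 1097 1106 1251 1253 1337 1253 1256 1255 1255 1259 1254
 1252 1250]
239 [1102 1098 1100 1100 1105 1250 1249 1255 1252 1253 1253 1252 1250 1251
 1255 1249]
240 [1101 1105 1101 1101 1250 1253 1249 1250 1247 1250 1247 1251 1248 1249
 1249 1253]
241 [1111 1106 1100 1107 1243 1248 1249 1247 1251 1248 1254 1249 1250 1246
 1253 1247]
```

```bash
python3 -m pendant '[[[0,0,0.01,0,0,0,1],[0,0,0.01,0,0,0,1],[0,0,0.01,0,0,0,1],[0,0,0.01,0,0,0,1],[0,0,0.01,0,0,0,1],[0,0,0.01,0,0,0,1],[0,0,0.01,0,0,0,1],[0,0,0,0,0,0,1]]]';python3 -c "
from h import *
go([.6008,.1713,.164],10)"
```

```text
clock: 24.42
position: [0.6006, 0.1712, 0.161]
ee_rot: [3.129, 0.276, -0.0]
force: [-1.0, -0.2, -0.0]
width: 0.199
t 24.4167 p [0.6006 0.1712 0.161 ] w 0.199 F [-1.  -0.2 -0. ] T [-0.01 -0.01  0.03]
yaw 10.07 tilt z [-2.e-04 -1.e-04 -1.e+00]
shift units [ 0.005 -0.003 -0.075]
turn units [0.001 0.002 0.015] shift in target axes [ 0.005 -0.003 -0.075]
```

```bash
python3 -m pendant '[[[-0.01,0,0.01,0,0,0,1],[0,0,0.01,0,0,0,1],[0,0,0,0,0,0,1]]]';python3 -c "
from h import *
go([.6008,.1713,.164],10)"
```

```text
clock: 24.67
position: [0.6002, 0.1711, 0.1602]
ee_rot: [3.129, 0.276, -0.0]
force: [0.4, 0.4, -1.4]
width: 0.194
t 24.6667 p [0.6002 0.1711 0.1602] w 0.194 F [ 0.4  0.4 -1.4] T [ 0.03  0.01 -0.02]
yaw 10.07 tilt z [-1.e-04 -1.e-04 -1.e+00]
shift units [ 0.014 -0.002 -0.094]
turn units [0.001 0.001 0.015] shift in target axes [ 0.014 -0.002 -0.094]
```

```bash
python3 -m pendant '[[[0,0,0.01,0,0,0,1],[0,0,0.01,0,0,0,1],[0,0,0.01,0,0,0,1],[0,0,0.01,0,0,0,1],[0,0,0.01,0,0,0,1],[0,0,0,0,0,0,1]]]';python3 -c "
from h import *
go([.6008,.1713,.164],10)"
```

```text
clock: 25.17
position: [0.6003, 0.171, 0.1582]
ee_rot: [3.129, 0.276, -0.0]
force: [-0.1, -0.3, -0.4]
width: 0.197
t 25.1667 p [0.6003 0.171  0.1582] w 0.197 F [-0.1 -0.3 -0.4] T [-0.14 -0.08 -0.03]
yaw 10.06 tilt z [ 0.e+00 -2.e-04 -1.e+00]
shift units [ 0.013 -0.004 -0.145]
turn units [0.002 0.    0.014] shift in target axes [ 0.013 -0.004 -0.145]
```

```bash
python3 -m pendant '[[[0,0,0.01,0,0,0,1],[0,0,0.015,0,0,0,1],[0,0,0.015,0,0,0,1],[0,0,0.015,0,0,0,1],[0,0,0.015,0,0,0,1],[0,0,0.015,0,0,0,1],[0,0,0.015,0,0,0,1],[0,0,0.015,0,0,0,1],[0,0,0.015,0,0,0,1],[0,0,0.015,0,0,0,1],[0,0,0,0,0,0,1]]]';python3 -c "
from h import *
go([.6008,.1713,.164],10)"
```

```text
clock: 26.08
position: [0.6002, 0.1711, 0.1524]
ee_rot: [3.129, 0.276, -0.0]
force: [1.2, 0.0, -1.4]
width: 0.194
t 26.0833 p [0.6002 0.1711 0.1524] w 0.194 F [ 1.2  0.  -1.4] T [-0.21 -0.12 -0.02]
yaw 10.07 tilt z [-2.e-04 -1.e-04 -1.e+00]
shift units [ 0.014 -0.002 -0.291]
turn units [0.001 0.003 0.015] shift in target axes [ 0.014 -0.002 -0.291]
```

```bash
python3 -m pendant '[[[0,0,0.01,0,0,0,1],[0,0,0.01,0,0,0,1],[0,0,0.01,0,0,0,1],[0,0,0.01,0,0,0,1],[0,0,0,0,0,0,1]]]';python3 -c "
from h import *
go([.6008,.1713,.164],10)"
```

```text
clock: 26.5
position: [0.6002, 0.1711, 0.1508]
ee_rot: [3.129, 0.276, -0.0]
force: [0.9, -0.9, -0.5]
width: 0.194
t 26.5 p [0.6002 0.1711 0.1508] w 0.194 F [ 0.9 -0.9 -0.5] T [-0.18 -0.19 -0.06]
yaw 10.07 tilt z [-1.e-04 -1.e-04 -1.e+00]
shift units [ 0.014 -0.002 -0.33 ]
turn units [0.001 0.002 0.015] shift in target axes [ 0.014 -0.002 -0.33 ]
```

```bash
python3 -m pendant '[[[0,0,0.01,0,0,0,1],[0,0,0.01,0,0,0,1],[0,0,0.01,0,0,0,1],[0,0,0.01,0,0,0,1],[0,0,0,0,0,0,1]]]';python3 -c "
from h import *
go([.6008,.1713,.164],10)"
```

```text
clock: 26.92
position: [0.6003, 0.1711, 0.1492]
ee_rot: [3.129, 0.276, -0.0]
force: [-0.3, -1.5, 0.5]
width: 0.192
t 26.9167 p [0.6003 0.1711 0.1492] w 0.192 F [-0.3 -1.5  0.5] T [-0.16 -0.18  0.06]
yaw 10.07 tilt z [-1.e-04 -1.e-04 -1.e+00]
shift units [ 0.014 -0.003 -0.37 ]
turn units [0.001 0.001 0.014] shift in target axes [ 0.014 -0.003 -0.37 ]
```

```bash
python3 -m pendant '[[[0.01,0.01,0,0,0,0,1],[0,0,0.01,0,0,0,1],[0,0,0.01,0,0,0,1],[0,0,0.01,0,0,0,1],[0,0,0.01,0,0,0,1],[0,0,0,0,0,0,1]]]';python3 -c "
from h import *
go([.6008,.1713,.164],10)"
```

```text
clock: 27.42
position: [0.6007, 0.1708, 0.1476]
ee_rot: [3.129, 0.276, -0.0]
force: [0.2, -0.5, -0.6]
width: 0.196
t 27.4167 p [0.6007 0.1708 0.1476] w 0.196 F [ 0.2 -0.5 -0.6] T [-0.07 -0.1  -0.02]
yaw 10.07 tilt z [-2.e-04 -1.e-04 -1.e+00]
shift units [ 0.005 -0.011 -0.411]
turn units [0.    0.002 0.015] shift in target axes [ 0.005 -0.011 -0.411]
```

Torque has dropped and the shank is in both holes. I'll carry on down to home at TCP z 0.1167, trimming a little more.

```bash
python3 -m pendant '[[[0.01,0.01,0.01,0,0,0,1],[0,0,0.02,0,0,0,1],[0,0,0.02,0,0,0,1],[0,0,0.02,0,0,0,1],[0,0,0.02,0,0,0,1],[0,0,0.02,0,0,0,1],[0,0,0.02,0,0,0,1],[0,0,0.02,0,0,0,1],[0,0,0.02,0,0,0,1],[0,0,0,0,0,0,1]]]';python3 -c "
from h import *
go([.6008,.1713,.1167],10)"
```

```text
clock: 28.25
position: [0.6012, 0.1705, 0.1407]
ee_rot: [3.129, 0.276, -0.0]
force: [0.4, 0.6, -0.7]
width: 0.197
t 28.25 p [0.6012 0.1705 0.1407] w 0.197 F [ 0.4  0.6 -0.7] T [-0.03 -0.03  0.07]
yaw 10.07 tilt z [-2.e-04 -1.e-04 -1.e+00]
shift units [-0.005 -0.022  0.601]
turn units [0.001 0.003 0.015] shift in target axes [-0.005 -0.022  0.601]
```

```bash
python3 -m pendant '[[[0,0,0.02,0,0,0,1],[0,0,0.03,0,0,0,1],[0,0,0.03,0,0,0,1],[0,0,0.03,0,0,0,1],[0,0,0.03,0,0,0,1],[0,0,0.03,0,0,0,1],[0,0,0.03,0,0,0,1],[0,0,0.03,0,0,0,1],[0,0,0.03,0,0,0,1],[0,0,0,0,0,0,1]]]';python3 -c "
from h import *
go([.6008,.1713,.1167],10)"
```

```text
clock: 29.08
position: [0.6011, 0.1704, 0.1302]
ee_rot: [3.129, 0.276, -0.0]
force: [-0.3, 0.1, -1.8]
width: 0.193
t 29.0833 p [0.6011 0.1704 0.1302] w 0.193 F [-0.3  0.1 -1.8] T [ 0.03 -0.12 -0.02]
yaw 10.07 tilt z [-3.e-04 -2.e-04 -1.e+00]
shift units [-0.005 -0.023  0.338]
turn units [0.002 0.004 0.015] shift in target axes [-0.005 -0.023  0.338]
```

```bash
python3 -m pendant '[[[0,0,0.02,0,0,0,1],[0,0,0.03,0,0,0,1],[0,0,0.03,0,0,0,1],[0,0,0.03,0,0,0,1],[0,0,0.03,0,0,0,1],[0,0,0.03,0,0,0,1],[0,0,0.03,0,0,0,1],[0,0,0.03,0,0,0,1],[0,0,0.03,0,0,0,1],[0,0,0,0,0,0,1]]]';python3 -m pendant '[[[0,0,0.01,0,0,0,1],[0,0,0.01,0,0,0,1],[0,0,0.01,0,0,0,1],[0,0,0,0,0,0,1]]]'; python3 -c "
from h import *
go([.6008,.1713,.1167],10)"
```

```text
clock: 29.92
position: [0.6012, 0.1704, 0.1199]
ee_rot: [3.129, 0.276, -0.0]
force: [0.7, -0.1, -0.6]
width: 0.195
clock: 30.25
position: [0.6012, 0.1705, 0.1189]
ee_rot: [3.129, 0.276, 0.0]
force: [0.4, 0.0, -0.7]
width: 0.192
t 30.25 p [0.6012 0.1705 0.1189] w 0.192 F [ 0.4  0.  -0.7] T [ 0.   -0.09  0.02]
yaw 10.07 tilt z [ 1.e-04 -0.e+00 -1.e+00]
shift units [-0.007 -0.021  0.055]
turn units [ 0.    -0.001  0.014] shift in target axes [-0.007 -0.021  0.055]
```

```bash
python3 -m pendant '[[[0,0,0.01,0,0,0,1],[0,0,0.01,0,0,0,1],[0,0,0.01,0,0,0,1],[0,0,0.01,0,0,0,1],[0,0,0,0,0,0,1]]]'; python3 -m pendant '[[[0,0,0.01,0,0,0,1],[0,0,0,0,0,0,1]]]';python3 -m pendant '[[[0,0,0.01,0,0,0,1],[0,0,0,0,0,0,1]]]'
```

```text
clock: 30.67
position: [0.6012, 0.1704, 0.1172]
ee_rot: [3.129, 0.276, -0.0]
force: [1.0, 0.1, -0.8]
width: 0.193
clock: 30.83
position: [0.6013, 0.1705, 0.1169]
ee_rot: [-3.129, -0.276, -0.0]
force: [-0.2, 0.7, -0.6]
width: 0.191
clock: 31.0
position: [0.6014, 0.1705, 0.1167]
ee_rot: [-3.129, -0.276, -0.001]
force: [1.1, 0.6, 2.2]
width: 0.195
```

Seated: upward force has appeared at the expected height. Release and rise.

```bash
python3 -m pendant '[[[0,0,0,0,0,0,0.72],[0,0,0,0,0,0,0.65],[0,0,0,0,0,0,0.55],[0,0,0,0,0,0,0.5],[0,0,0,0,0,0,0.5],[0,0,0,0,0,0,0.5],[0,0,-0.3,0,0,0,0.5],[0,0,-0.6,0,0,0,0.5],[0,0,-0.6,0,0,0,0.5],[0,0,-0.8,0,0,0,0.5],[0,0,-0.6,0,0,0,0.5],[0,0.5,-0.2,0,0,0,0.5],[0,0.8,0,0,0,0,0.5],[0,0.8,0,0,0,0,0.5],[0,0.8,0,0,0,0,0.5],[0,0.8,0,0,0,0,0.5],[0,0.6,0,0,0,0,0.5],[0,0.3,0,0,0,0,0.5],[0,0,0,0,0,0,0.5],[0,0,0,0,0,0,0.5]]]';  python3 - <<'E'
from h import *
from cell import arm
go([.6,0,.24],10)
for n,r in(("top",(175,250,150,235)),("side",(215,315,190,300))):
    d=arm.get_image(n);np.savez(n+"9.npz",**d);a,b,c,e=r;cv2.imwrite(f"pics/{n}9.png",cv2.resize(d["img"][a:b,c:e,::-1],None,fx=6,fy=6,interpolation=1))
    d0=dict(np.load(n+"0.npz"));cv2.imwrite(f"pics/{n}9full.png",d["img"][:,:,::-1])
    # heights of things over flange
    K,R,t,z=d["K"],d["R"],d["t"],d["z_map"]; v,u=np.mgrid[a:b,c:e]; Z=z[a:b,c:e]
    P=(np.stack([(u-K[0,2])/K[0,0]*Z,(v-K[1,2])/K[1,1]*Z,Z],-1).reshape(-1,3)-t)@R
    for nm,c0 in(("pin",(.5118,.1552)),("bolt",(.6026,.17))):
        Q=P[np.hypot(P[:,0]-c0[0],P[:,1]-c0[1])<.014]; Q=Q[(Q[:,2]<.2)]; print(n,nm,len(Q),"z top pct95",np.percentile(Q[:,2],95).round(4), Q[Q[:,2]>.1].mean(0).round(4))
E
```

```text
clock: 32.67
position: [0.6333, -0.0099, 0.241]
ee_rot: [-3.129, -0.275, -0.001]
force: [-0.4, 1.1, -0.0]
width: 0.502
t 32.6667 p [ 0.6333 -0.0099  0.241 ] w 0.502 F [-0.4  1.1 -0. ] T [ 0.02  0.01 -0.03]
yaw 10.05 tilt z [ 2.e-04  9.e-04 -1.e+00]
shift units [-0.778 -0.388  0.024]
turn units [-0.011 -0.005  0.011] shift in target axes [-0.778 -0.387  0.024]
top pin 47 z top pct95 0.162 [0.5131 0.1533 0.1496]
top bolt 44 z top pct95 0.1045 [0.6043 0.1689 0.1033]
side pin 163 z top pct95 0.1609 [0.5079 0.1582 0.138 ]
side bolt 74 z top pct95 0.107 [0.5987 0.1707 0.1038]
```

View pics/side9.png

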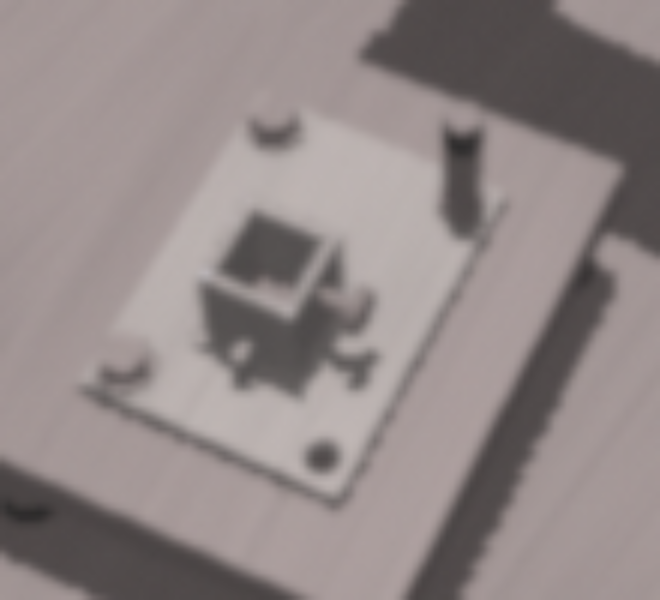

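View pics/top9full.png

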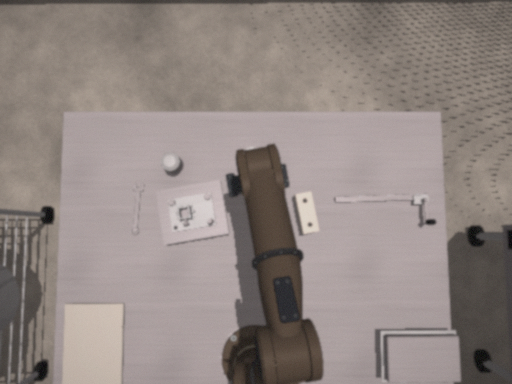

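```bash
python3 -c "
from cell import arm
print(arm.sign_off()); print(arm.observe()['clock'])"
```

```text
the job is handed in; nothing more can be done
None
the job is handed in; nothing more can be done
```

The pin and the bolt are both in place and released, and the job is handed in at about 33 s of the 72 s allowed. `sign_off()` gives no verdict, so what follows rests on my own checks.

- **Pin:** I eased it down through the flange hole opposite the fitted bolt, in steps of about 1 mm or less with a force check between moves. Readings stayed below about 4 N, and the collar met the flange at the expected height. Its top then measured 0.161–0.162 m in the two views, against 0.160 m expected when home.
- **Bolt:** I lowered it the same way into the hole nearest the pin, trimming sideways under about 2 N. Contact came at the expected height. The 95th-percentile height of its head measured 0.1045 m (top) and 0.107 m (side), against 0.103 m expected; averages were about 0.103–0.104 m.
- **Bystanders:** the shaker, wrench and bar look unmoved in the last top view. The can was hidden behind the arm there, so I didn't confirm it by eye, but I saw no sign of contact.

**Disagreements and limits:**
- The two cameras differed by about 4 mm in x, so I placed the pin and bolt by their position relative to the holes in the side view and by touch.
- The base hardly moved in the pictures, by about 0.5 mm or less, and the pin met very little resistance. The misalignment at the start was probably small.
- I judged uprightness only from the pictures and from how the parts seated, and did not measure it.

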